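# Shut the dust covers along a socket strip

## Task

Before the desk is dusted, run a fingertip lightly along the socket strip so that the covers of its four empty sockets fold over and lie fully shut. Leave the charger plugged in with its own cover open, do not tip the switch, do not press hard or shove the strip out of place, and disturb nothing else on the desk. Nothing is to be gripped or lifted; finish with the hand clear of everything.

Things in the scene. Friction and masses are not known exactly. Their poses are not given: they have to be found in the camera images.
- socket_strip: loose strip on rubber feet, 0.9 kg, 60 mm wide (x), 400 mm long (y = -206 to +192 mm), flat top face at z 40 mm. Origin on the desk under its middle, z up. Five round sockets in a row along y (x = 0), each with a grey cover hinged across the strip at its +y edge: covers shut by swinging over toward -y. No cover or fitting between the first hinge and the +y end; the switch is near the -y end
- cover_1 (a joint): cover of the first socket from the +y end, empty. 0 rad = shut, lying flat; about 1.57 = upright; up to 1.78 = leaning back past upright. Friction hinge (about 0.014 Nm): it stays where it is left, no spring or snap
- cover_2 (a joint): cover of the second socket, empty. 0 rad = shut, lying flat; about 1.57 = upright; up to 1.78 = leaning back past upright. Friction hinge (about 0.014 Nm): it stays where it is left, no spring or snap
- cover_3 (a joint): cover of the third socket, in use: the charger stands in it and this cover stands open behind it (toward +y). 0 rad = shut, lying flat; about 1.57 = upright; up to 1.78 = leaning back past upright. Friction hinge (about 0.014 Nm): it stays where it is left, no spring or snap
- cover_4 (a joint): cover of the fourth socket, empty. 0 rad = shut, lying flat; about 1.57 = upright; up to 1.78 = leaning back past upright. Friction hinge (about 0.014 Nm): it stays where it is left, no spring or snap
- cover_5 (a joint): cover of the fifth socket, empty. 0 rad = shut, lying flat; about 1.57 = upright; up to 1.78 = leaning back past upright. Friction hinge (about 0.014 Nm): it stays where it is left, no spring or snap
- hinge_1 (a point): middle of the hinge line of cover 1, fixed on the strip at its y = +171 mm, 43 mm over the desk. The cover is 46 mm wide, 4 mm thick and reaches 45 mm from here; shut, it lies toward the strip's -y with its top 45 mm over the desk (46 mm at the 22 mm wide thumb lip along its free edge); upright, its edge is 88 mm over the desk
- hinge_2 (a point): middle of the hinge line of cover 2, fixed on the strip at its y = +117 mm, 43 mm over the desk. The cover is 46 mm wide, 4 mm thick and reaches 45 mm from here; shut, it lies toward the strip's -y with its top 45 mm over the desk (46 mm at the 22 mm wide thumb lip along its free edge); upright, its edge is 88 mm over the desk
- hinge_3 (a point): middle of the hinge line of cover 3, fixed on the strip at its y = +45 mm, 43 mm over the desk. The cover is 46 mm wide, 4 mm thick and reaches 45 mm from here; shut, it lies toward the strip's -y with its top 45 mm over the desk (46 mm at the 22 mm wide thumb lip along its free edge); upright, its edge is 88 mm over the desk
- hinge_4 (a point): middle of the hinge line of cover 4, fixed on the strip at its y = -50 mm, 43 mm over the desk. The cover is 46 mm wide, 4 mm thick and reaches 45 mm from here; shut, it lies toward the strip's -y with its top 45 mm over the desk (46 mm at the 22 mm wide thumb lip along its free edge); upright, its edge is 88 mm over the desk
- hinge_5 (a point): middle of the hinge line of cover 5, fixed on the strip at its y = -104 mm, 43 mm over the desk. The cover is 46 mm wide, 4 mm thick and reaches 45 mm from here; shut, it lies toward the strip's -y with its top 45 mm over the desk (46 mm at the 22 mm wide thumb lip along its free edge); upright, its edge is 88 mm over the desk
- rocker (a joint): rocker switch of the strip, 23 x 25 mm, at y = -175 mm in the strip's frame on its top face, standing up to 47 mm over the desk. 0 rad = as it must stay (its -y half raised), 0.3 = tipped over; it stays where it is left
- charger: white charger block 46 (x) x 36 (y) x 34 mm, plugged loosely in the third socket with its round plug; no lead. Origin at the middle of the block's underside, on the strip's top face (strip frame about y = +23 mm, z = 40 mm), axes as the strip's; its top is 74 mm over the desk
- pen: black pen 142 x 10 x 12 mm lying in front of the strip (its long side is its x). Loose bystander, leave it alone; origin under its middle
- usb_stick: USB stick 18 x 55 x 8 mm behind the strip. Loose bystander, leave it alone; origin under its middle
- sticky_notes: block of sticky notes 76 x 76 x 23 mm behind the strip. Loose bystander, leave it alone; origin under its middle
- eraser: eraser 21 x 45 x 12 mm in front of the strip. Loose bystander, leave it alone; origin under its middle
- binder_clip: binder clip standing on its spine, 38 x 28 x 50 mm, behind the strip. Loose bystander, leave it alone; origin under its middle
- glue_stick: glue stick standing, 27 mm across, 90 mm tall, nearer the robot. Loose bystander, leave it alone; origin under its middle
Things that resemble listed ones, but are neither listed nor needed, are in the scene too. There is more than one size of the charger; the job needs the middle-sized.

How it is judged:
At the end, for the whole second after the job is handed in: Covers 1, 2, 4 and 5 are within 0.09 rad (4 mm at the free edge) of shut; the charger is still fully in its socket and upright, with its cover open beyond 1.3 rad; the switch is not tipped (under 0.12 rad); the strip is at rest and each end within 15 mm of where it lay (value of joint each of cover_1, cover_2, cover_4, cover_5 below 0.09 rad and distance of each of hinge_1, hinge_5 from where it was at the start of the episode below 0.015 m and distance between charger and socket_strip below 0.0505 m and z of charger in the frame of socket_strip below 0.045 m and angle between charger's own z axis and vertical below 0.12 rad and value of joint rocker below 0.12 rad and value of joint cover_3 above 1.3 rad and linear speed of each of socket_strip, charger below 0.01 m/s); the robot touches nothing.
It fails at once if the strip is pressed hard (over 35 N) or its charger is knocked (over 12 N) (contact force between the fingers and socket_strip above 35 N or contact force between the fingers and charger above 12 N).
It fails at once if the strip is lifted or shoved away (height (world z) of socket_strip above 0.008 m or distance of any of hinge_1, hinge_5 from where it was at the start of the episode above 0.025 m or angle between socket_strip's own z axis and vertical above 0.12 rad).
It fails at once if the charger is pulled out of its socket or tipped (z of charger in the frame of socket_strip above 0.048 m or angle between charger's own z axis and vertical above 0.25 rad).
It fails at once if the switch is tipped, or the cover of the socket in use is folded down onto the charger (value of joint rocker above 0.15 rad or value of joint cover_3 below 1.25 rad).
It fails at once if a bystander is moved more than 20 mm (distance of any of pen, usb_stick, sticky_notes, eraser, binder_clip, glue_stick from where it was at the start of the episode above 0.02 m).
It also fails if it takes over 58 s, if anything falls off the work surface, if the arm or the gripper's body presses on something with over 40 N, if the wrist force passes 120 N, or if a joint passes its speed limit or range.

## Robot

A 7-joint arm with a two-finger parallel gripper is mounted at the origin on the work surface; the furniture and walls round the work are solid. World frame = base frame: x ahead of the robot, y to its left, z up, the work surface at z = 0. Lengths are in m, angles in rad, forces in N, time in s.
With the tool pointing down it reaches from about 0.4 to 0.85 m from the base axis. Payload 6.9 kg.
Tool frame: the origin (TCP) lies at the very end of the fingers, on their centre line; the grasp point (between the pads) lies 19 mm behind it; z points along the fingers, y is the line along which they close (so a half turn about z gives the same grasp; the last joint's range is limited). The gripper opens to 85 mm and grips with 20 to 120 N. Pads are 22 mm wide; open, the fingers measure 114 mm over their backs; the gripper's body (76 mm by 85 mm) begins 54 mm behind the grasp point. The pads swing forward as they close: fully open they stand 13 mm farther back than shut.
Start: joints at [1.244, 0.507, -0.238, 1.5, 0.126, 1.149, -0.155], TCP at [0.262, -0.568, 0.231] pointing down, gripper open.
Joint ranges: [-3.08, 3.08], [-0.24, 2.05], [-1.43, 1.35], [0, 2.5], [-1.52, 4.66], [0.17, 1.96], [-2.89, 2.89]. Speed limits (rad/s): [2.39, 2.39, 3.14, 3.14, 3.14, 3.14, 3.14].

## Interface

Orientations are given as a unit quaternion [w, x, y, z].
In Python, from plant import sense, camera, sign_off, regions_of, landmark_of gives the robot as it stands.
- The arm moves only by the tool move_arm, never from a script. Its argument "motion" is one flat list of numbers, 7 for each row, row after row: the turn, a rotation vector about the tool's x, y, z scaled (see below), then the shift along the tool's x, y, z scaled (see below), then the gripper command: -1 is fully open, 1 is shut, values between are in proportion. In form: [wx, wy, wz, x, y, z, gripper, wx, wy, wz, x, y, z, gripper, ...]. A call has exactly 5 rows; each row shifts and turns the commanded pose from where the row before left it, along the tool's axes as they then stand; what a row does not reach is not made up. The controller multiplies each number of a shift by 0.025 m and each number of a turn by 0.08 rad. A row lasts 1/12 s, in which the tool goes at most 41.7 mm and 7.16 degrees, less where a joint would pass 70% of its speed; a pose out of reach is approached as far as the arm can. A call with a number of a shift or a turn outside -1 to 1 is refused whole. A call with a gripper value outside its range is refused whole. The fingers move at their own pace and stop on an object; the grip force is fixed at half the most. Time passes only in rows, so rows that do not move let the fingers close, or fill a call up. It gives the time, the measured TCP pose, the force, the opening and the grip force at its end, in the units of the state.
- sense(): the state, without advancing time (a new reading comes with each control period).
- camera(name): name is "scene" or "side" or "wrist"; returns a dict with "img" (480x640x3 uint8, red, green, blue), "mtx" (3x3 intrinsics, pixels), "extrinsics" (4x4, takes a point from world to camera coordinates). Camera axes: x right, y down, z forward; pixel columns grow to the right and rows downward; lengths in m; the calibration is good to about 2 mm. A picture is of the moment at which its call begins. There is no depth.
- sign_off(): hands the job in; it is judged then, once.
Trained networks look in a picture, given as the dict that the camera call returned (one of the last four; its "shot" number tells which), for a name from the list of things; names that differ only in an ending like _2 or _b are one class to them, and where a whole thing is asked for, a point or a joint stands for the part that bears it (a point fixed in the world has none). Each returns a list of dicts, best first, with "score" (0 to 1); they miss things now and then, are a little off and sometimes report something else, mostly with a low value. They report only what shows in the picture. A call takes as long as a camera call. They do not tell look-alikes from the thing itself.
- regions_of(picture, thing): "pixels" (480x640 bool, what is visible of it).
- landmark_of(picture, thing): "at" ([x, y, z] in m, in world coordinates, good to about 4 mm: a listed point, or the origin of a listed thing).
The state is a dict: "clock": time; "joint_positions": joint angles; "joint_velocities": joint speeds; "joint_efforts": joint torques, N m; "ee_pos": TCP position; "tcp_rot": TCP orientation; "force": force on the tool from outside, world axes, zero at the start; "torque": the same for the moment, N m; "gripper_width": finger opening in m; "finger_force": force on a finger pad.
Only numpy, scipy, OpenCV 4.12 (cv2) and the standard library are available. Lean on these libraries where they do the work, as an engineer would, in place of code of your own. Each camera call takes 0.05 s, during which the arm holds its last target. There are 200 camera calls.

## Working session

There is one attempt and no reset: what is moved stays moved. The work goes in short steps, Python scripts to look and compute and a tool call to move; the robot and the scene stay as the last step left them, time stands still between calls to the robot, and variables do not carry over. Pictures are saved under pics/ and viewed, at most 10 in all, crops included, and the job is handed in when it is done.

Besides the shell and the picture viewer there is one more tool, called by a JSON object that holds its "api" and its "payload", one argument or row to a line. move_arm: Moves the arm, as the interface text tells. Shifts and turns lie within -1 to 1; 1 stands for 0.025 m of shift or 0.08 rad of turn. Its arguments: {"type":"object","properties":{"motion":{"type":"array"}},"required":["motion"]}

```bash
mkdir -p pics
cat > h.py <<'E'
from plant import *
import numpy as np, cv2
def save(c,n): cv2.imwrite('pics/'+n+'.png',c['img'][:,:,::-1])
def proj(c,p):
    q=c['extrinsics']@np.append(p,1); u=c['mtx']@q[:3]; return u[:2]/u[2]
E
python3 - <<'E'
from h import *
s=sense();print(s['clock'],s['ee_pos'],s['tcp_rot'],s['force'])
for n in ['scene','side']:
    c=camera(n);save(c,n+'0')
    for t in ['socket_strip','hinge_1','hinge_2','hinge_3','hinge_4','hinge_5','charger','pen','usb_stick','sticky_notes','eraser','binder_clip','glue_stick']:
        print(n,t,[(np.round(d['at'],3).tolist(),round(d['score'],2),proj(c,d['at']).round().tolist()) for d in landmark_of(c,t)[:5]])
E
```

```text
0.0 [ 0.26126179 -0.56723162  0.23043856] [-8.55640357e-04  9.76782370e-01  2.14232172e-01 -2.12331551e-04] [ 0.31785142  0.01552578 -0.232369  ]
scene socket_strip [([0.527, 0.034, -0.0], 0.95, [313.0, 235.0])]
scene hinge_1 [([0.536, 0.081, 0.043], 0.89, [290.0, 230.0]), ([0.509, -0.019, 0.042], 0.85, [341.0, 209.0]), ([0.563, 0.201, 0.046], 0.78, [226.0, 257.0]), ([0.497, -0.066, 0.041], 0.66, [363.0, 200.0]), ([0.55, 0.143, 0.044], 0.56, [257.0, 244.0])]
scene hinge_2 [([0.536, 0.081, 0.043], 0.89, [290.0, 230.0]), ([0.509, -0.019, 0.042], 0.85, [341.0, 209.0]), ([0.563, 0.201, 0.046], 0.78, [226.0, 257.0]), ([0.497, -0.066, 0.041], 0.66, [363.0, 200.0]), ([0.55, 0.143, 0.044], 0.56, [257.0, 244.0])]
scene hinge_3 [([0.536, 0.081, 0.043], 0.89, [290.0, 230.0]), ([0.509, -0.019, 0.042], 0.85, [341.0, 209.0]), ([0.563, 0.201, 0.046], 0.78, [226.0, 257.0]), ([0.497, -0.066, 0.041], 0.66, [363.0, 200.0]), ([0.55, 0.143, 0.044], 0.56, [257.0, 244.0])]
scene hinge_4 [([0.536, 0.081, 0.043], 0.89, [290.0, 230.0]), ([0.509, -0.019, 0.042], 0.85, [341.0, 209.0]), ([0.563, 0.201, 0.046], 0
[... 2483 characters left out ...]
-0.041, 0.016], 0.84, [236.0, 217.0]), ([0.526, 0.057, 0.038], 0.81, [300.0, 249.0]), ([0.533, 0.076, 0.043], 0.33, [295.0, 254.0])]
side pen [([0.47, 0.14, 0.007], 0.57, [326.0, 297.0]), ([0.548, 0.146, 0.044], 0.51, [281.0, 282.0]), ([0.575, -0.115, 0.002], 0.29, [286.0, 202.0])]
side usb_stick [([0.581, -0.028, 0.004], 0.46, [277.0, 229.0])]
side sticky_notes [([0.644, 0.08, 0.005], 0.78, [235.0, 265.0])]
side eraser [([0.43, -0.042, -0.001], 0.57, [354.0, 232.0])]
side binder_clip [([0.504, -0.068, 0.046], 0.66, [318.0, 203.0]), ([0.576, -0.111, 0.001], 0.58, [285.0, 204.0])]
side glue_stick [([0.329, 0.184, -0.002], 0.63, [407.0, 327.0]), ([0.424, -0.046, -0.004], 0.46, [356.0, 232.0])]
```

Run:
```python
from h import *
import cv2
a=cv2.imread('pics/scene0.png')[150:380,180:450];b=cv2.imread('pics/side0.png')[150:380,180:450]
cv2.imwrite('pics/both0.png',np.hstack([cv2.resize(a,(400,341),interpolation=2),cv2.resize(b,(400,341),interpolation=2)]))
# fit
S=np.array([[.563,.201],[.55,.143],[.536,.081],[.509,-.019],[.497,-.066]]);D=np.array([[.566,.198],[.549,.145],[.535,.072],[.508,-.015],[.502,-.069]])
M=(S+D)/2;l=np.array([171,117,45,-50,-104])/1e3
d=(M-M.mean(0)).T@(l-l.mean());d/=np.linalg.norm(d);o=M.mean(0)-d*l.mean()
print('yaxis',d,'psi',np.arctan2(-d[0],d[1]),'origin',o,(M-o-np.outer(l,d)).round(3).tolist())
```

```text
yaxis [0.23964363 0.97086092] psi -0.24199877000610862 origin [0.52292076 0.03234318] [[0.001, 0.001], [-0.001, -0.002], [0.002, 0.0], [-0.002, -0.001], [0.002, 0.001]]
```

View pics/both0.png

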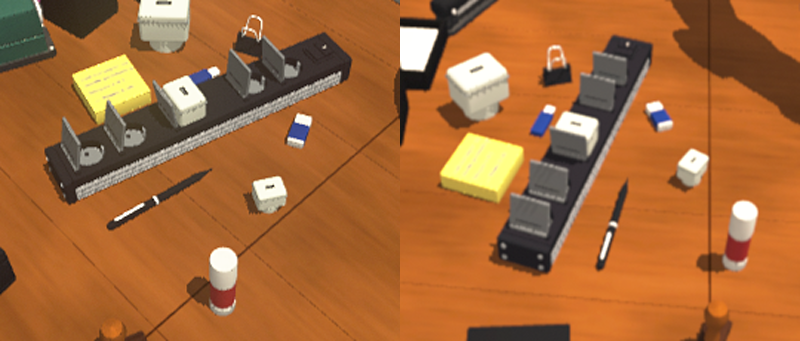

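View pics/scene0.png

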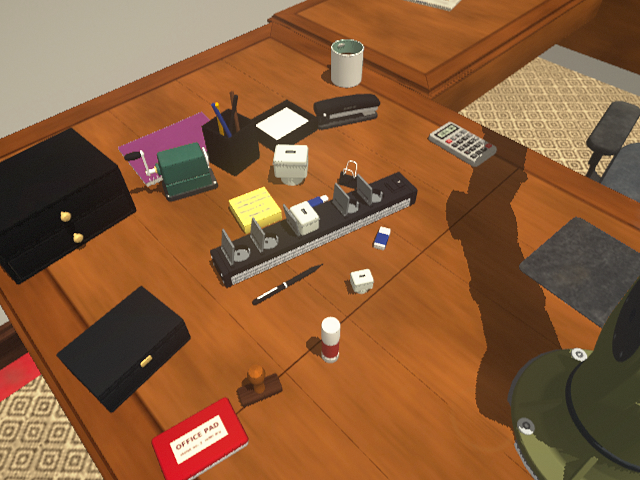

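```bash
cat > plan.py <<'E'
import sys
from h import *
from scipy.spatial.transform import Rotation as Ro
# commanded pose taken from last sensed pose; targets in strip frame: y z [x]
O=np.array([.523,.0325]);Y=np.array([.2396,.9709]);X=np.array([.9709,-.2396])
def plan(sy,sz,sx=0,n=5,turn=True):
    s=sense();p=np.array(s['ee_pos']);R=Ro.from_quat(np.roll(s['tcp_rot'],-1))
    Rt=Ro.from_matrix(np.c_[np.r_[Y,0],np.r_[X,0],[0,0,-1]])
    t=np.r_[O+Y*sy+X*sx,sz]
    print('turn left',(R.inv()*Rt).as_rotvec().round(3),'dist',np.round(t-p,3),'tool',R.inv().apply(t-p).round(4))
    rl=(R.inv()*Rt).as_rotvec()
    for i in range(n):
        w=np.clip(rl/.08,-1,1) if turn else 0*rl
        R2=R*Ro.from_rotvec(w*.08)
        d=R.inv().apply(t-p)/.025; m=abs(d).max(); d=d/m if m>1 else d
        d=d.round(2);w=w.round(2)
        print(*w,*d,1,sep=', ',end=',\n')
        p=p+R.apply(d*.025);R=R2;rl=(R.inv()*Rt).as_rotvec()
    print('end',p.round(3), 'clock',round(s['clock'],2))
if __name__=='__main__': 
    a=[float(v) for v in sys.argv[1:]];plan(a[0],a[1],a[2] if len(a)>2 else 0,int(a[3]) if len(a)>3 else 5)
E
python3 plan.py 0.215 0.25 0 15
```

```text
turn left [ 0.     0.    -0.897] dist [0.313 0.809 0.019] tool [ 0.6228 -0.6037 -0.0187]
0.0, 0.0, -1.0, 1.0, -0.97, -0.03, 1,
0.0, -0.0, -1.0, 1.0, -0.83, -0.03, 1,
-0.0, -0.0, -1.0, 1.0, -0.7, -0.03, 1,
-0.0, -0.0, -1.0, 1.0, -0.59, -0.02, 1,
-0.0, 0.0, -1.0, 1.0, -0.48, -0.02, 1,
0.0, 0.0, -1.0, 1.0, -0.39, -0.02, 1,
0.0, -0.0, -1.0, 1.0, -0.3, -0.02, 1,
-0.0, -0.0, -1.0, 1.0, -0.21, -0.02, 1,
-0.0, 0.0, -1.0, 1.0, -0.13, -0.02, 1,
0.0, 0.0, -1.0, 1.0, -0.05, -0.02, 1,
0.0, -0.0, -1.0, 1.0, 0.03, -0.02, 1,
-0.0, -0.0, -0.21, 1.0, 0.11, -0.02, 1,
0.0, 0.0, -0.0, 1.0, 0.13, -0.02, 1,
-0.0, -0.0, -0.0, 1.0, 0.13, -0.02, 1,
-0.0, 0.0, -0.0, 1.0, 0.13, -0.02, 1,
end [ 0.409 -0.186  0.24 ] clock 1.4
```

{"api": "move_arm", "payload": {
  "motion": [0, 0, -1, 1, -0.97, -0.05, 1, 0, 0, -1, 1, -0.83, -0.05, 1, 0, 0, -1, 1, -0.7, -0.05, 1, 0, 0, -1, 1, -0.6, -0.05, 1, 0, 0, -1, 1, -0.5, 0, 1]
}}

```text
clock: 1.82
ee_pos: [0.3173, -0.4213, 0.2367]
tcp_rot: [0.0, 0.914, 0.406, 0.0]
force: [0.3, -0.3, 0.3]
gripper_width: 0.0257
finger_force: 0.0
```

{"api": "move_arm", "payload": {
  "motion": [0, 0, -1, 1, -0.4, 0, 1, 0, 0, -1, 1, -0.3, 0, 1, 0, 0, -1, 1, -0.2, 0, 1, 0, 0, -1, 1, -0.13, 0, 1, 0, 0, -1, 1, -0.05, 0, 1]
}}

```text
clock: 2.23
ee_pos: [0.3635, -0.3016, 0.2365]
tcp_rot: [0.0, 0.815, 0.579, 0.0]
force: [0.7, -0.1, 0.8]
gripper_width: -0.0002
finger_force: 0.0
```

```bash
python3 plan.py 0.215 0.25 0 25
```

```text
turn left [ 0.     0.    -0.093] dist [0.211 0.543 0.013] tool [ 0.582   0.0208 -0.0137]
0.01, 0.0, -1.0, 1.0, 0.04, -0.02, 1,
0.0, -0.0, -0.16, 1.0, 0.12, -0.02, 1,
-0.0, 0.0, 0.0, 1.0, 0.13, -0.02, 1,
0.0, -0.0, 0.0, 1.0, 0.13, -0.02, 1,
0.0, 0.0, 0.0, 1.0, 0.13, -0.02, 1,
0.0, 0.0, 0.0, 1.0, 0.13, -0.02, 1,
0.0, 0.0, 0.0, 1.0, 0.13, -0.02, 1,
0.0, 0.0, 0.0, 1.0, 0.13, -0.02, 1,
0.0, 0.0, 0.0, 1.0, 0.13, -0.03, 1,
0.0, 0.0, 0.0, 1.0, 0.13, -0.02, 1,
0.0, 0.0, 0.0, 1.0, 0.13, -0.03, 1,
0.0, 0.0, 0.0, 1.0, 0.13, -0.02, 1,
0.0, 0.0, 0.0, 1.0, 0.13, -0.03, 1,
0.0, 0.0, 0.0, 1.0, 0.13, -0.02, 1,
0.0, 0.0, 0.0, 1.0, 0.13, -0.03, 1,
0.0, 0.0, 0.0, 1.0, 0.13, -0.02, 1,
0.0, 0.0, 0.0, 1.0, 0.13, -0.03, 1,
0.0, 0.0, 0.0, 1.0, 0.13, -0.02, 1,
0.0, 0.0, 0.0, 1.0, 0.13, -0.03, 1,
0.0, 0.0, 0.0, 1.0, 0.13, -0.02, 1,
0.0, 0.0, 0.0, 1.0, 0.12, -0.03, 1,
0.0, 0.0, 0.0, 1.0, 0.13, -0.02, 1,
0.0, 0.0, 0.0, 1.0, 0.12, -0.03, 1,
0.0, 0.0, 0.0, 0.11, 0.02, 0.0, 1,
0.0, 0.0, 0.0, 0.0, -0.0, 0.0, 1,
end [0.575 0.241 0.25 ] clock 2.23
```

{"api": "move_arm", "payload": {
  "motion": [0, 0, -0.7, 1, 0.05, -0.05, 1, 0, 0, -0.3, 1, 0.12, -0.05, 1, 0, 0, 0, 1, 0.13, -0.05, 1, 0, 0, 0, 1, 0.13, 0, 1, 0, 0, 0, 1, 0.13, 0, 1]
}}

```text
clock: 2.65
ee_pos: [0.4115, -0.1853, 0.2403]
tcp_rot: [0.0, 0.793, 0.61, 0.0]
force: [1.2, -0.7, 0.0]
gripper_width: -0.0002
finger_force: 0.0
```

{"api": "move_arm", "payload": {
  "motion": [0, 0, 0, 1, 0.13, 0, 1, 0, 0, 0, 1, 0.13, 0, 1, 0, 0, 0, 1, 0.13, 0, 1, 0, 0, 0, 1, 0.13, 0, 1, 0, 0, 0, 0.5, 0.1, 0, 1]
}}

```text
clock: 3.07
ee_pos: [0.4559, -0.0784, 0.2405]
tcp_rot: [0.0, 0.792, 0.611, 0.001]
force: [0.5, 0.8, 0.7]
gripper_width: 0.0
finger_force: 0.0
```

```bash
python3 - <<'E'
from h import *
c=camera('wrist');save(c,'w1');s=sense();print(s['ee_pos'])
for t in ['hinge_1','charger','socket_strip']:
    print(t,[(np.round(d['at'],3).tolist(),round(d['score'],2),proj(c,d['at']).round().tolist()) for d in landmark_of(c,t)[:5]])
E
python3 plan.py 0.218 0.25 0 14
```

```text
[ 0.45668679 -0.07704778  0.24061708]
hinge_1 [([0.532, 0.076, 0.044], 0.96, [362.0, 24.0]), ([0.507, -0.015, 0.042], 0.66, [357.0, 138.0]), ([0.493, -0.068, 0.047], 0.63, [355.0, 196.0])]
charger [([0.668, -0.043, 0.022], 0.89, [517.0, 124.0]), ([0.529, 0.055, 0.04], 0.74, [363.0, 54.0]), ([0.384, 0.058, 0.01], 0.74, [219.0, 96.0])]
socket_strip [([0.522, 0.032, 0.001], 0.58, [357.0, 87.0]), ([0.534, 0.078, 0.042], 0.21, [363.0, 21.0])]
turn left [-0.     0.    -0.017] dist [0.121 0.326 0.01 ] tool [ 0.3461  0.0331 -0.0102]
-0.0, 0.01, -0.21, 1.0, 0.1, -0.03, 1,
0.0, -0.0, 0.0, 1.0, 0.11, -0.03, 1,
0.0, 0.0, 0.0, 1.0, 0.11, -0.03, 1,
0.0, 0.0, 0.0, 1.0, 0.11, -0.03, 1,
0.0, 0.0, 0.0, 1.0, 0.11, -0.03, 1,
0.0, 0.0, 0.0, 1.0, 0.11, -0.03, 1,
0.0, 0.0, 0.0, 1.0, 0.11, -0.03, 1,
0.0, 0.0, 0.0, 1.0, 0.11, -0.03, 1,
0.0, 0.0, 0.0, 1.0, 0.11, -0.03, 1,
0.0, 0.0, 0.0, 1.0, 0.12, -0.03, 1,
0.0, 0.0, 0.0, 1.0, 0.11, -0.03, 1,
0.0, 0.0, 0.0, 1.0, 0.12, -0.03, 1,
0.0, 0.0, 0.0, 1.0, 0.11, -0.02, 1,
0.0, 0.0, 0.0, 0.82, 0.1, -0.02, 1,
end [0.575 0.244 0.25 ] clock 3.27
```

View pics/w1.png

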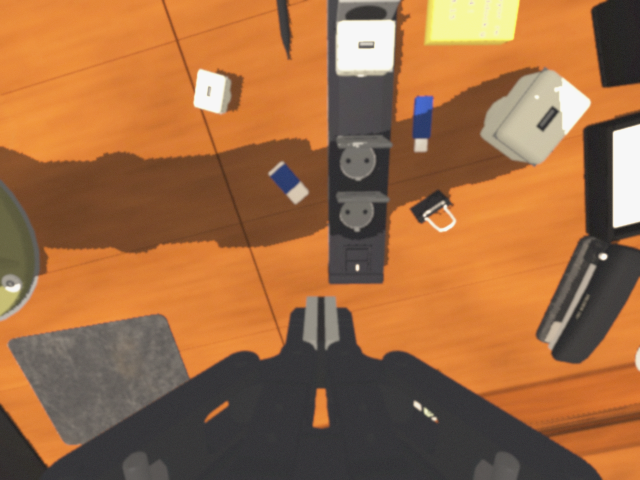

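{"api": "move_arm", "payload": {
  "motion": [0, 0, -0.2, 1, 0.1, -0.05, 1, 0, 0, 0, 1, 0.1, -0.05, 1, 0, 0, 0, 1, 0.1, -0.05, 1, 0, 0, 0, 1, 0.1, -0.05, 1, 0, 0, 0, 1, 0.1, -0.05, 1]
}}

```text
clock: 3.68
ee_pos: [0.4977, 0.0356, 0.2463]
tcp_rot: [0.0, 0.789, 0.615, -0.0]
force: [0.3, -0.5, 0.5]
gripper_width: 0.0001
finger_force: 0.0
```

{"api": "move_arm", "payload": {
  "motion": [0, 0, 0, 1, 0.1, 0, 1, 0, 0, 0, 1, 0.1, 0, 1, 0, 0, 0, 1, 0.1, 0, 1, 0, 0, 0, 1, 0.1, 0, 1, 0, 0, 0, 0.5, 0.1, 0, 1]
}}

```text
clock: 4.1
ee_pos: [0.5372, 0.1442, 0.2462]
tcp_rot: [-0.0, 0.787, 0.616, 0.0]
force: [-0.1, -0.3, -0.1]
gripper_width: 0.0001
finger_force: 0.0
```

```bash
sed -i 's/O=np.array(\[.523/O=np.array([.522/' plan.py
python3 - <<'E'
from h import *
c=camera('wrist');save(c,'w2');s=sense();print(s['ee_pos'])
for t in ['hinge_1','charger','socket_strip']:
    print(t,[(np.round(d['at'],3).tolist(),round(d['score'],2),proj(c,d['at']).round().tolist()) for d in landmark_of(c,t)[:5]])
E
python3 plan.py 0.218 0.25 0 6
```

```text
[0.5377444  0.14566068 0.24624687]
hinge_1 [([0.568, 0.196, 0.043], 0.95, [340.0, 156.0]), ([0.495, -0.066, 0.046], 0.9, [329.0, 381.0]), ([0.531, 0.076, 0.043], 0.7, [331.0, 272.0]), ([0.553, 0.144, 0.042], 0.64, [337.0, 209.0]), ([0.331, 0.184, -0.002], 0.56, [145.0, 212.0])]
charger [([0.673, -0.045, 0.021], 0.88, [463.0, 326.0]), ([0.525, 0.052, 0.04], 0.85, [331.0, 291.0]), ([0.386, 0.058, 0.008], 0.58, [221.0, 299.0])]
socket_strip [([0.525, 0.032, -0.0], 0.61, [333.0, 290.0])]
turn left [-0.     0.002 -0.002] dist [0.038 0.103 0.004] tool [ 0.1093  0.0115 -0.0042]
-0.01, 0.02, -0.03, 1.0, 0.11, -0.04, 1,
0.0, -0.0, 0.0, 1.0, 0.11, -0.04, 1,
0.0, 0.0, 0.0, 1.0, 0.1, -0.04, 1,
0.0, 0.0, 0.0, 1.0, 0.11, -0.03, 1,
0.0, 0.0, 0.0, 0.37, 0.04, -0.01, 1,
0.0, 0.0, 0.0, 0.0, -0.0, -0.0, 1,
end [0.574 0.244 0.25 ] clock 4.3
```

{"api": "move_arm", "payload": {
  "motion": [0, 0, 0, 1, 0.12, 0, 1, 0, 0, 0, 1, 0.12, 0, 1, 0, 0, 0, 1, 0.12, 0, 1, 0, 0, 0, 1, 0.12, 0, 1, 0, 0, 0, 0.4, 0.05, 0, 1]
}}

```text
clock: 4.72
ee_pos: [0.5765, 0.2472, 0.2462]
tcp_rot: [-0.0, 0.788, 0.616, 0.0]
force: [0.0, 0.5, -0.3]
gripper_width: 0.0002
finger_force: 0.0
```

{"api": "move_arm", "payload": {
  "motion": [0, 0, 0, 0, 0, 1, 1, 0, 0, 0, 0, 0, 1, 1, 0, 0, 0, 0, 0, 1, 1, 0, 0, 0, 0, 0, 1, 1, 0, 0, 0, 0, 0, 1, 1]
}}

```text
clock: 5.13
ee_pos: [0.5763, 0.2433, 0.1203]
tcp_rot: [0.001, 0.788, 0.615, -0.0]
force: [0.9, -0.5, -0.3]
gripper_width: 0.0
finger_force: 0.0
```

{"api": "move_arm", "payload": {
  "motion": [0, 0, 0, 0, 0, 1, 1, 0, 0, 0, 0, 0, 0.8, 1, 0, 0, 0, 0, 0, 0, 1, 0, 0, 0, 0, 0, 0, 1, 0, 0, 0, 0, 0, 0, 1]
}}

```text
clock: 5.55
ee_pos: [0.5769, 0.2455, 0.0777]
tcp_rot: [0.0, 0.788, 0.616, 0.001]
force: [-0.0, 0.6, 0.1]
gripper_width: 0.0003
finger_force: 0.0
```

```bash
python3 plan.py 0.2 0.075 0 3
python3 - <<'E'
from h import *
a=camera('scene');b=camera('side');save(a,'s2');save(b,'d2')
cv2.imwrite('pics/both2.png',np.hstack([cv2.resize(x['img'][140:310,160:360,::-1],(400,340),interpolation=2) for x in (a,b)]))
print(sense()['ee_pos'],sense()['force'])
E
```

```text
turn left [ 0.001 -0.001 -0.002] dist [-0.007 -0.019 -0.003] tool [-0.0199 -0.0022  0.0026]
0.02, -0.01, -0.03, -0.8, -0.09, 0.11, 1,
0.0, -0.0, -0.0, 0.0, 0.0, -0.0, 1,
-0.0, 0.0, -0.0, 0.0, 0.0, -0.0, 1,
end [0.57  0.227 0.075] clock 5.55
[0.57704451 0.24625256 0.07812794] [-0.16341542  0.44301504  0.23900067]
```

View pics/both2.png

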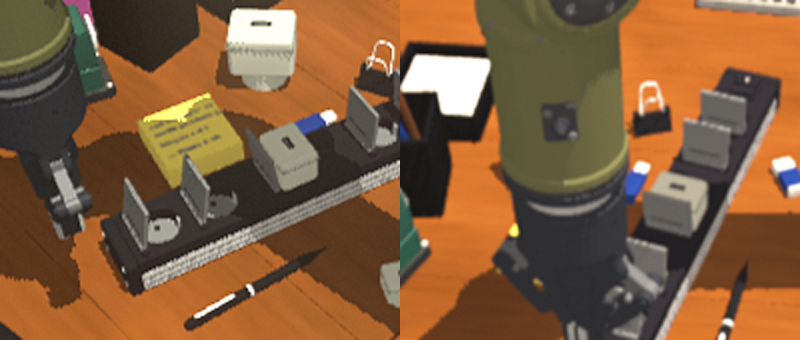

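{"api": "move_arm", "payload": {
  "motion": [0, 0, 0, -0.6, 0, 0, 1, 0, 0, 0, -0.6, 0, 0, 1, 0, 0, 0, -0.3, 0, 0, 1, 0, 0, 0, -0.4, 0, 0.1, 1, 0, 0, 0, -0.3, 0, 0.1, 1]
}}

```text
clock: 6.07
ee_pos: [0.5631, 0.1917, 0.0718]
tcp_rot: [0.0, 0.788, 0.616, 0.001]
force: [-0.5, -1.0, -0.9]
gripper_width: 0.0001
finger_force: 0.2
```

{"api": "move_arm", "payload": {
  "motion": [0, 0, 0, -0.3, 0, 0.2, 1, 0, 0, 0, -0.2, 0, 0.28, 1, 0, 0, 0, -0.16, 0, 0.32, 1, 0, 0, 0, -0.08, 0, 0.15, 1, 0, 0, 0, 0, 0, 0, 1]
}}

```text
clock: 6.48
ee_pos: [0.5575, 0.1743, 0.046]
tcp_rot: [-0.0, 0.788, 0.616, -0.001]
force: [0.4, -0.4, -0.2]
gripper_width: -0.0001
finger_force: 0.0
```

```bash
python3 plan.py 0.139 0.047 0 2
python3 - <<'E'
from h import *
a=camera('scene');
cv2.imwrite('pics/c1.png',cv2.resize(a['img'][160:310,180:360,::-1],(720,600),interpolation=2))
print(sense()['ee_pos'],sense()['force'])
E
```

```text
turn left [-0.002  0.001 -0.001] dist [-0.002 -0.007  0.001] tool [-0.0071 -0.0005 -0.001 ]
-0.03, 0.02, -0.01, -0.29, -0.02, -0.04, 1,
0.0, 0.0, 0.0, 0.0, -0.0, 0.0, 1,
end [0.555 0.167 0.047] clock 6.48
[0.55785507 0.17491252 0.04665694] [-1.17884847  0.00456482  1.10003412]
```

View pics/c1.png

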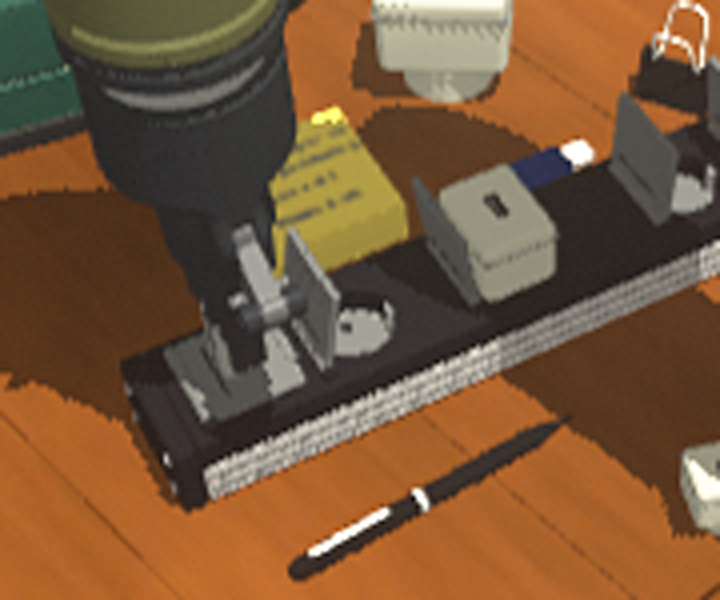

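{"api": "move_arm", "payload": {
  "motion": [0, 0, 0, -0.28, 0, -0.02, 1, 0, 0, 0, 0, 0, 0.02, 1, 0, 0, 0, 0.2, 0, -0.8, 1, 0, 0, 0, 0.1, 0, -0.46, 1, 0, 0, 0, -0.4, 0, 0, 1]
}}

```text
clock: 6.95
ee_pos: [0.5576, 0.1694, 0.0818]
tcp_rot: [-0.0, 0.787, 0.617, 0.003]
force: [0.7, 0.6, 1.1]
gripper_width: -0.0003
finger_force: 0.0
```

```bash
python3 plan.py 0.128 0.078 0 2
```

```text
turn left [ 0.004 -0.005  0.002] dist [-0.005 -0.013 -0.004] tool [-0.0134 -0.0018  0.0037]
0.05, -0.06, 0.02, -0.54, -0.07, 0.15, 1,
-0.0, -0.0, -0.0, 0.0, -0.0, -0.0, 1,
end [0.553 0.157 0.078] clock 6.95
```

{"api": "move_arm", "payload": {
  "motion": [0, 0, 0, -0.5, 0, 0.1, 1, 0, 0, 0, -0.4, 0, 0.1, 1, 0, 0, 0, -0.3, 0, 0.1, 1, 0, 0, 0, -0.3, 0, 0.2, 1, 0, 0, 0, -0.2, 0, 0.28, 1]
}}

```text
clock: 7.37
ee_pos: [0.5454, 0.1226, 0.0588]
tcp_rot: [0.0, 0.788, 0.616, -0.0]
force: [-0.7, 0.6, 0.1]
gripper_width: -0.0005
finger_force: 0.2
```

{"api": "move_arm", "payload": {
  "motion": [0, 0, 0, -0.16, 0, 0.32, 1, 0, 0, 0, -0.08, 0, 0.15, 1, 0, 0, 0, 0, 0, 0, 1, 0, 0, 0, 0, 0, 0, 1, 0, 0, 0, 0, 0, 0, 1]
}}

```text
clock: 7.78
ee_pos: [0.5445, 0.1193, 0.0478]
tcp_rot: [-0.0, 0.787, 0.616, 0.0]
force: [0.5, 0.3, 0.1]
gripper_width: -0.0003
finger_force: 0.0
```

```bash
python3 plan.py 0.087 0.0468 0 2;python3 -c "
from h import *
print(sense()['ee_pos'],sense()['force'])"
```

```text
turn left [-0. -0. -0.] dist [-0.002 -0.002 -0.001] tool [-0.0026 -0.0011  0.001 ]
-0.0, -0.01, -0.01, -0.11, -0.04, 0.04, 1,
-0.0, 0.0, 0.0, 0.0, -0.0, 0.0, 1,
end [0.543 0.117 0.047] clock 7.78
[0.5445074  0.11927878 0.04783283] [0.50142472 0.27737525 0.09339398]
```

{"api": "move_arm", "payload": {
  "motion": [0, 0, 0, -0.16, 0, 0.05, 1, 0, 0, 0, 0, 0, 0, 1, 0, 0, 0, 0.1, 0, -0.8, 1, 0, 0, 0, 0, 0, -1, 1, 0, 0, 0, 0, 0, -0.9, 1]
}}

```text
clock: 8.2
ee_pos: [0.5437, 0.1174, 0.1149]
tcp_rot: [-0.0, 0.787, 0.616, -0.0]
force: [0.3, 0.5, 0.5]
gripper_width: 0.0002
finger_force: 0.0
```

```bash
python3 plan.py -0.018 0.114 0 5
python3 - <<'E'
from h import *
a=camera('scene');
cv2.imwrite('pics/c2.png',cv2.resize(a['img'][150:310,180:420,::-1],(720,480),interpolation=2))
for t in ['hinge_1','charger']:
    print(t,[(np.round(d['at'],3).tolist(),round(d['score'],2)) for d in landmark_of(a,t)[:5]])
E
```

```text
turn left [-0.001  0.    -0.001] dist [-0.026 -0.102 -0.001] tool [-0.1057 -0.0007  0.0009]
-0.01, 0.0, -0.01, -1.0, -0.01, 0.01, 1,
0.0, -0.0, 0.0, -1.0, -0.01, 0.01, 1,
-0.0, -0.0, 0.0, -1.0, -0.0, 0.01, 1,
0.0, 0.0, 0.0, -1.0, -0.01, 0.01, 1,
0.0, 0.0, 0.0, -0.23, -0.0, -0.0, 1,
end [0.518 0.015 0.114] clock 8.2
hinge_1 [([0.495, -0.068, 0.042], 0.86), ([0.562, 0.202, 0.047], 0.73), ([0.552, 0.144, 0.049], 0.71), ([0.535, 0.076, 0.041], 0.66), ([0.507, -0.019, 0.043], 0.55)]
charger [([0.382, 0.059, 0.005], 0.83), ([0.674, -0.041, 0.019], 0.56)]
```

View pics/c2.png

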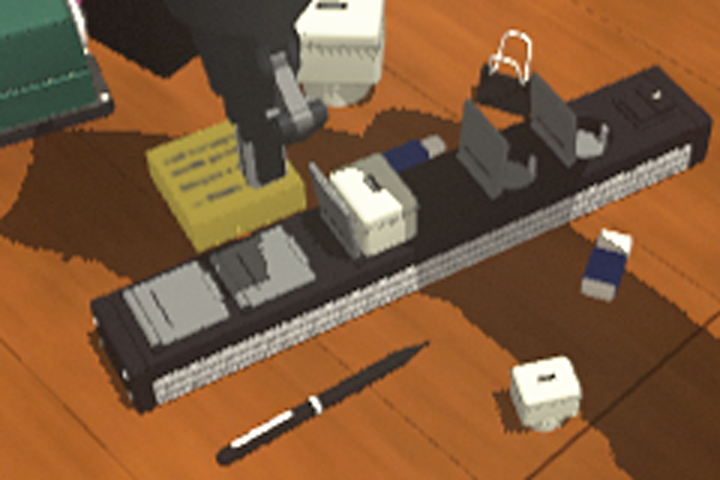

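{"api": "move_arm", "payload": {
  "motion": [0, 0, 0, -1, 0, 0, 1, 0, 0, 0, -1, 0, 0, 1, 0, 0, 0, -1, 0, 0, 1, 0, 0, 0, -1, 0, 0, 1, 0, 0, 0, -0.2, 0, 0, 1]
}}

```text
clock: 8.77
ee_pos: [0.5168, 0.0101, 0.1126]
tcp_rot: [0.0, 0.789, 0.614, -0.002]
force: [-1.4, -1.6, 0.5]
gripper_width: -0.0004
finger_force: 0.0
```

{"api": "move_arm", "payload": {
  "motion": [0, 0, 0, 0, 0, 0, 1, 0, 0, 0, 0, 0, 0, 1, 0, 0, 0, 0, 0, 0, 1, 0, 0, 0, 0, 0, 0, 1, 0, 0, 0, 0, 0, 0, 1]
}}

```text
clock: 9.18
ee_pos: [0.5189, 0.0166, 0.114]
tcp_rot: [-0.0, 0.787, 0.617, 0.0]
force: [-0.1, 0.2, -0.2]
gripper_width: -0.0006
finger_force: 0.0
```

```bash
python3 plan.py -0.018 0.08 0 2
python3 - <<'E'
from h import *
a=camera('scene');b=camera('side')
cv2.imwrite('pics/c3.png',np.hstack([cv2.resize(a['img'][140:260,250:430,::-1],(400,267),interpolation=2),cv2.resize(b['img'][150:270,240:420,::-1],(400,267),interpolation=2)]))
E
```

```text
turn left [-0.    -0.001  0.001] dist [-0.001 -0.002 -0.034] tool [-0.0018 -0.0008  0.034 ]
-0.0, -0.01, 0.01, -0.05, -0.02, 1.0, 1,
-0.0, -0.0, 0.0, -0.02, -0.01, 0.36, 1,
end [0.518 0.015 0.08 ] clock 9.18
```

View pics/c3.png

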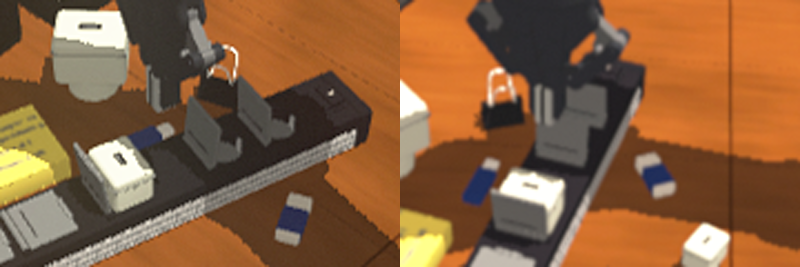

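{"api": "move_arm", "payload": {
  "motion": [0, 0, 0, -0.1, 0, 0.7, 1, 0, 0, 0, 0, 0, 0.7, 1, 0, 0, 0, -0.3, 0, 0, 1, 0, 0, 0, -0.5, 0, 0, 1, 0, 0, 0, -0.3, 0, 0.1, 1]
}}

```text
clock: 9.7
ee_pos: [0.5114, -0.0148, 0.077]
tcp_rot: [0.0, 0.788, 0.616, -0.0]
force: [0.4, -0.1, 0.6]
gripper_width: 0.0002
finger_force: 0.2
```

```bash
python3 plan.py -0.049 0.0765 0 2; python3 -c "
from h import *
print(sense()['force'])"
```

```text
turn left [-0.     0.001 -0.001] dist [-0.001 -0.    -0.   ] tool [-0.0006 -0.0011  0.0005]
-0.0, 0.01, -0.01, -0.02, -0.04, 0.02, 1,
0.0, 0.0, -0.0, -0.0, -0.0, -0.0, 1,
end [ 0.51  -0.015  0.076] clock 9.7
[ 0.4080405  -0.12518164  0.58310211]
```

{"api": "move_arm", "payload": {
  "motion": [0, 0, 0, -0.3, 0, 0.1, 1, 0, 0, 0, -0.3, 0, 0.2, 1, 0, 0, 0, -0.2, 0, 0.28, 1, 0, 0, 0, -0.16, 0, 0.32, 1, 0, 0, 0, -0.1, 0, 0.2, 1]
}}

```text
clock: 10.12
ee_pos: [0.5048, -0.0402, 0.048]
tcp_rot: [-0.0, 0.788, 0.616, -0.0]
force: [-0.6, 0.9, 1.1]
gripper_width: -0.0002
finger_force: 0.2
```

{"api": "move_arm", "payload": {
  "motion": [0, 0, 0, -0.1, 0, 0.05, 1, 0, 0, 0, -0.1, 0, 0.03, 1, 0, 0, 0, 0, 0, 0, 1, 0, 0, 0, 0, 0, 0, 1, 0, 0, 0, 0, 0, 0, 1]
}}

```text
clock: 10.53
ee_pos: [0.5042, -0.0442, 0.0473]
tcp_rot: [0.0, 0.788, 0.616, 0.0]
force: [-0.6, 0.1, 0.0]
gripper_width: -0.0
finger_force: 0.0
```

```bash
python3 plan.py -0.082 0.0468 0 2; python3 -c "
from h import *
print(sense()['force'])"
```

```text
turn left [ 0.    -0.    -0.001] dist [-0.002 -0.003 -0.   ] tool [-0.0033 -0.0011  0.0005]
0.01, -0.0, -0.01, -0.13, -0.04, 0.02, 1,
-0.0, 0.0, 0.0, -0.0, -0.0, -0.0, 1,
end [ 0.502 -0.047  0.047] clock 10.53
[-0.61805673  0.13598593  0.01994986]
```

{"api": "move_arm", "payload": {
  "motion": [0, 0, 0, -0.1, 0, 0.03, 1, 0, 0, 0, 0, 0, 0, 1, 0, 0, 0, 0.25, 0, -0.8, 1, 0, 0, 0, 0.1, 0, -0.48, 1, 0, 0, 0, -0.4, 0, 0, 1]
}}

```text
clock: 10.95
ee_pos: [0.5052, -0.0454, 0.0806]
tcp_rot: [0.001, 0.787, 0.618, 0.002]
force: [0.4, 0.9, 0.1]
gripper_width: -0.0003
finger_force: 0.0
```

{"api": "move_arm", "payload": {
  "motion": [0, 0, 0, -0.5, 0, 0.05, 1, 0, 0, 0, -0.4, 0, 0.1, 1, 0, 0, 0, -0.3, 0, 0.1, 1, 0, 0, 0, 0, 0, 0, 1, 0, 0, 0, 0, 0, 0, 1]
}}

```text
clock: 11.37
ee_pos: [0.4951, -0.0782, 0.0712]
tcp_rot: [-0.001, 0.788, 0.615, -0.001]
force: [0.2, 1.1, -0.0]
gripper_width: 0.0001
finger_force: 0.0
```

```bash
python3 plan.py -0.118 0.069 0 2; python3 -c "
from h import *
print(sense()['force'])"
```

```text
turn left [-0.002  0.    -0.003] dist [-0.001 -0.004 -0.002] tool [-0.0041 -0.0004  0.0022]
-0.02, 0.0, -0.04, -0.16, -0.01, 0.09, 1,
0.0, 0.0, -0.0, -0.0, -0.0, -0.0, 1,
end [ 0.494 -0.082  0.069] clock 11.37
[ 0.20436093  1.07346888 -0.02594112]
```

{"api": "move_arm", "payload": {
  "motion": [0, 0, 0, -0.18, 0, 0.12, 1, 0, 0, 0, -0.2, 0, 0.28, 1, 0, 0, 0, -0.16, 0, 0.32, 1, 0, 0, 0, -0.08, 0, 0.18, 1, 0, 0, 0, -0.08, 0, 0.03, 1]
}}

```text
clock: 11.78
ee_pos: [0.4909, -0.0943, 0.0475]
tcp_rot: [-0.001, 0.788, 0.616, -0.001]
force: [-0.5, 1.8, 0.9]
gripper_width: -0.0
finger_force: 0.1
```

```bash
python3 plan.py -0.134 0.0468 0 2; python3 -c "
from h import *
print(sense()['force'])"
```

```text
turn left [-0.002  0.    -0.001] dist [-0.001 -0.003 -0.001] tool [-0.0034 -0.0001  0.0007]
-0.02, 0.0, -0.01, -0.14, -0.01, 0.03, 1,
0.0, -0.0, -0.0, 0.0, 0.0, -0.0, 1,
end [ 0.49  -0.098  0.047] clock 11.78
[-0.4555909   1.78297215  0.88968421]
```

Finish the press over the lip, then rise straight up and clear.

{"api": "move_arm", "payload": {
  "motion": [0, 0, 0, -0.12, 0, 0.03, 1, 0, 0, 0, 0, 0, 0, 1, 0, 0, 0, 0, 0, 0, 1, 0, 0, 0, 0.05, 0, -0.8, 1, 0, 0, 0, 0, 0, -1, 1]
}}

```text
clock: 12.2
ee_pos: [0.4901, -0.0953, 0.0924]
tcp_rot: [-0.001, 0.787, 0.616, -0.001]
force: [1.5, -0.3, 0.4]
gripper_width: 0.0001
finger_force: 0.0
```

{"api": "move_arm", "payload": {
  "motion": [0, 0, 0, 0, 0, -1, 1, 0, 0, 0, 0, 0, -1, 1, 0, 0, 0, 0, 0, -1, 1, 0, 0, 0, 0, 0, -1, 1, 0, 0, 0, 0, 0, -1, 1]
}}

```text
clock: 12.62
ee_pos: [0.491, -0.0955, 0.2197]
tcp_rot: [0.0, 0.787, 0.616, 0.0]
force: [0.9, -1.0, -0.6]
gripper_width: -0.0001
finger_force: 0.0
```

{"api": "move_arm", "payload": {
  "motion": [0, 0, 0, -1, 0, 0, 1, 0, 0, 0, -1, 0, 0, 1, 0, 0, 0, -1, 0, 0, 1, 0, 0, 0, -1, 0, 0, 1, 0, 0, 0, -0.5, 0, 0, 1]
}}

```text
clock: 13.03
ee_pos: [0.4631, -0.2081, 0.2181]
tcp_rot: [0.0, 0.789, 0.615, -0.001]
force: [0.4, -0.3, -0.8]
gripper_width: 0.0002
finger_force: 0.0
```

Run:
```python
from h import *
s=sense();print(s['ee_pos'],s['clock'])
a=camera('side');c=camera('scene')
cv2.imwrite('pics/e.png',np.hstack([cv2.resize(c['img'][155:295,200:430,::-1],(440,268),interpolation=2),cv2.resize(a['img'][160:340,230:420,::-1],(283,268),interpolation=2)]))
for x in (a,c):
    for t in ['hinge_1','charger','usb_stick','eraser','pen','sticky_notes','binder_clip']: print(t,[(np.round(d['at'],3).tolist(),round(d['score'],2)) for d in landmark_of(x,t)[:5]])
```

```text
[ 0.46305763 -0.20809923  0.21810058] 13.0333
hinge_1 [([0.513, -0.015, 0.041], 0.87), ([0.532, 0.073, 0.044], 0.84), ([0.501, -0.069, 0.044], 0.79), ([0.549, 0.147, 0.042], 0.73), ([0.567, 0.199, 0.044], 0.62)]
charger [([0.381, 0.061, 0.017], 0.8), ([0.668, -0.041, 0.014], 0.76), ([0.528, 0.052, 0.041], 0.64)]
usb_stick [([0.582, -0.024, 0.001], 0.73)]
eraser [([0.43, -0.044, -0.001], 0.76)]
pen [([0.472, 0.143, 0.004], 0.71)]
sticky_notes [([0.642, 0.079, 0.005], 0.84), ([0.334, 0.183, 0.001], 0.74), ([0.565, 0.197, 0.047], 0.48)]
binder_clip [([0.576, -0.114, 0.001], 0.59)]
hinge_1 [([0.535, 0.078, 0.042], 0.89), ([0.496, -0.069, 0.04], 0.78), ([0.566, 0.197, 0.043], 0.73), ([0.508, -0.019, 0.043], 0.68), ([0.53, 0.053, 0.038], 0.42)]
charger [([0.672, -0.036, 0.018], 0.89), ([0.575, -0.114, -0.001], 0.71), ([0.525, 0.054, 0.036], 0.64), ([0.38, 0.057, 0.008], 0.61)]
usb_stick [([0.582, -0.024, 0.004], 0.54), ([0.476, 0.142, 0.001], 0.38)]
eraser [([0.536, 0.079, 0.045], 0.65), ([0.43, -0.042, -0.001], 0.56)]
pen [([0.474, 0.145, -0.002], 0.67)]
sticky_notes [([0.643, 0.075, -0.003], 0.94)]
binder_clip [([0.577, -0.116, 0.001], 0.6), ([0.639, 0.075, -0.004], 0.34)]
```

View pics/e.png

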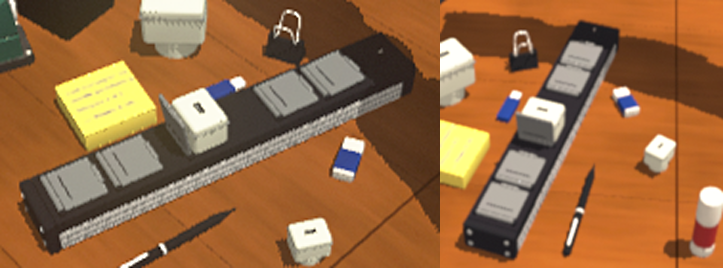

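The picture shows all four empty covers lying flat at (75,185), (130,160), (285,92) and (335,72). Cover 3 stands open behind the charger at (180,120), and the bystanders are where they were.

```bash
python3 -c "
from plant import *
print(sign_off())"
```

```text
the job is handed in; nothing more can be done
None
```

The job is handed in: in the last pictures covers 1, 2, 4 and 5 lie shut, the charger is still plugged in with its cover open, the strip and bystanders have not visibly moved, and the hand is clear; the hand-in call returned no verdict.

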